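Feed a timber sample through the sprung flap of the conditioning box

TASK

Take the wooden pusher by its handle and slide the timber sample that lies on the feed tray through the sprung flap into the conditioning box, on until it is home against the buffer hidden inside: lean on it there for a moment with a gentle, steady push of about 12 N (never more than 25 N on the sample). Then draw the pusher out so that the flap falls shut behind the sample, and lay the pusher flat on the bench, off the tray. Keep the sample flat and leave the other things on the bench alone.

Things in the scene. Friction and masses are not known exactly. Their poses are not given: they have to be found in the camera images.
- box: fixed plywood conditioning box with a feed tray in front. Origin on the bench below the front face of the box, mid-width; x points level into the box (the way to push), z up. Box: x = 0 to 225 mm, 120 wide, 98 tall (a dial on the roof to 114), open only at the front: 60 mm wide, from the floor to z = 52 mm. Roof clear for the first 70 mm. Floor of tray and box alike: top at z = 6 mm.
- tray_mouth (a point): middle of the open end of the feed tray, on its floor, 160 mm before the box (box x = -160 mm), axes as the box. The floor's edge is a 6 mm step up from the bench; floor 120 mm wide. Rails from box x = -154 to -6 mm leave a channel 60 mm wide; their tops are 18 mm above the bench. The channel runs on, 60 mm wide, inside the box.
- opening (a point): point on the floor in the plane of the box's front, mid-width, 6 mm above the bench; axes as the box. Hidden inside is a wooden buffer across the channel: its face stands 110 to 160 mm behind this point, set anew each time and not measured, so it must be felt. It is sprung, gives 1 mm for each 3.5 N, and slowly pushes the sample back by as much when let go.
- flap (a joint): swing of the aluminium flap in the opening, rad: 0 = shut, to 1.35 swung inwards. Hinged at its top edge, 48 mm above the bench, 4 mm behind the box front; 56 mm wide, 38 mm from hinge to lower edge. Swings inwards only; a light spring (0.05 to 0.1 N m) shuts it. Opening it takes about 3 to 6 N; it drags 1 to 5 N on what slides under it. It shuts only when the 40 mm behind it are clear.
- sample: loose plain light wooden block lying flat on the tray, 60 mm long (its x, roughly along the box's x), 44 mm wide, 26 mm high, about 60 g; origin at the centre of its underside.
- pusher: loose wooden pusher lying on the bench: a flat bar 205 x 30 x 24 mm with an upright handle near its tail, total height 72 mm, 170 g. Origin on the underside below the middle of the handle; x points along the bar to the nose (the blunt front face, 180 mm ahead of the origin), the tail ends 25 mm behind; z up. The handle is 30 mm along x, 24 mm across y and stands from 24 to 72 mm above the underside.
- handle (a point): middle of the pusher's handle where it is gripped, 52 mm above the pusher's underside, above its origin.
- nose (a point): centre of the pusher's front face, 180 mm ahead of its origin, 12 mm above its underside; axes as the pusher.
- offcut_long: bystander, leave alone: long offcut, 240 x 50 x 22 mm plank lying flat; origin at the centre of the underside
- offcut_short: bystander, leave alone: short offcut, 90 x 60 x 28 mm; origin at the centre of the underside
- block: bystander, leave alone: dark wooden block, 70 x 45 x 30 mm, not the sample; origin at the centre of the underside
- wax_tin: bystander, leave alone: closed steel tin, 72 mm across, 55 mm tall; origin at the centre of the underside
- batten: bystander, leave alone: plain batten without a handle, 210 x 26 x 18 mm; origin at the centre of the underside
- square: bystander, leave alone: try square lying flat, 100 mm stock and 150 mm blade; origin on the bench in its middle part
There are look-alikes about, which are no part of the job. What is shaped like the pusher but white is not meant. Leave any grey look-alike of the sample alone.

How it is judged:
By the outcome, as a careful person would: the job done as asked, in the order asked, and still so for the second after the job is handed in, with the robot touching nothing.
It also fails if it takes over 51 s, if anything falls off the work surface, if the arm or the gripper's body presses on something with over 40 N, if the wrist force passes 120 N, or if a joint passes its speed limit or range.

ROBOT

A 7-joint arm with a two-finger parallel gripper is mounted at the origin on the work surface. World frame = base frame: x ahead of the robot, y to its left, z up, the work surface at z = 0. Lengths are in m, angles in rad, forces in N, time in s.
With the tool pointing down it reaches from about 0.35 to 0.9 m from the base axis. Payload 8.1 kg.
Tool frame: the origin (TCP) lies on the centre line of the jaws, within the pads' length; the fingertips stand 17 mm ahead of it and the grasp point (between the pads) lies 2 mm behind it; z points along the fingers, y is the direction in which the jaws open and shut (so a half turn about z gives the same grasp; the last joint's range is limited). The gripper opens to 92 mm and grips with 3 to 60 N. Pads are 19 mm wide; open, the fingers measure 130 mm over their backs; the gripper's body (75 mm by 190 mm) begins 47 mm behind the grasp point.
Start: joints at [-1.416, 0.434, 0.025, 1.573, -0.012, 1.134, -0.075], TCP at [0.159, 0.604, 0.244] pointing down, gripper open.
Joint ranges: [-2.62, 2.62], [-0.44, 2.09], [-1.27, 1.32], [0.08, 2.57], [-1.32, 4.46], [0.12, 2], [-2.74, 2.74]. Speed limits (rad/s): [2.22, 2.22, 3.01, 3.01, 3.14, 3.14, 3.14].

INTERFACE

Orientations are given as a rotation vector (axis times angle).
In Python, from cell import arm, imaging, job gives the robot as it stands.
- The arm moves only by the tool jog_arm, never from a script. Its argument "moves" is a list of rows, each an object with "fingers": the closure, from -1 (fully open) to 1 (shut); "xyz": the shift along the tool's x, y, z in cm, a list of three; "angular": the turn, a rotation vector about the tool's x, y, z in rad, a list of three. In form: [{"fingers": fingers, "xyz": [dx, dy, dz], "angular": [ax, ay, az]}, ...]. A call has 1 to 12 rows; each row is the pose to reach, as a shift and turn from the pose commanded when the call began, along the tool's axes at that moment; what a row does not reach only later rows make up. A row lasts 1/8 s, in which the tool goes at most 62.5 mm and 10.7 degrees, less where a joint would pass 70% of its speed; a pose out of reach is approached as far as the arm can. A call with a gripper value outside its range is refused whole. The fingers move at their own pace and stop on an object; "grip_force" is the grip in N (left out, the last holds). Time passes only in rows, so rows that repeat a pose let the fingers close. It gives the time, the measured TCP pose, the force and the opening at its end, in the units of the state.
- arm.observe(): the state, without advancing time (a new reading comes with each control period).
- imaging.get_image(name): name is "scene" or "top"; returns the picture (420x560x3 uint8, red, green, blue); there is no depth.
- imaging.camera_params(name): a dict with "fx", "fy", "cx", "cy" (pixels), "dist" ([k1, k2, p1, p2, k3] as OpenCV has them; the pictures are not rectified), "rvec" (rotation vector, rad) and "tvec" (3), from world to camera coordinates, as OpenCV has them. Camera axes: x right, y down, z forward; pixel columns grow to the right and rows downward; lengths in m; the calibration is good to about 2 mm. A picture is of the moment at which its call begins. camera_params takes no time and is no camera call.
- job.sign_off(): hands the job in, once; it reports no verdict.
The state is a dict: "clock": time; "joints": joint angles; "dq": joint speeds; "joint_efforts": joint torques, N m; "position": TCP position; "ee_rot": TCP orientation; "force": force on the tool from outside, world axes, zero at the start; "ft_torque": the same for the moment, N m; "width": opening from 0.0 (shut) to 1.0 (fully open).
Only numpy, scipy, OpenCV 4.12 (cv2) and the standard library are available. Lean on these libraries where they do the work, as an engineer would, in place of code of your own. Each camera call takes 0.05 s, during which the arm holds its last target. There are 200 camera calls.

## Working session

There is one attempt and no reset: what is moved stays moved. The work goes in short steps, Python scripts to look and compute and a tool call to move; the robot and the scene stay as the last step left them, time stands still between calls to the robot, and variables do not carry over. Pictures are saved under pics/ and viewed, about 8 in all and at most 12, crops included, and the job is handed in when it is done.

Besides the shell and the picture viewer there is one more tool, called after "Request:" as name(argument=value, ...) on one line, values as JSON. jog_arm: Moves the arm, as the interface text tells. Its arguments: {"type":"object","properties":{"moves":{"type":"array"},"grip_force":{"type":"number"}},"required":["moves"]}

```bash
mkdir -p pics; ls
python3 - <<'E'
from cell import arm, imaging, job
import cv2,json
print(arm.observe())
for n in("scene","top"):
    im=imaging.get_image(n); cv2.imwrite(f"pics/{n}0.png",im[:,:,::-1])
    print(n,imaging.camera_params(n))
E
```

```text
pics
{'clock': 0.0, 'joints': array([-1.41556338,  0.43522784,  0.02497928,  1.57410563, -0.01159532,
        1.13403445, -0.07510695]), 'dq': array([ 6.33317690e-05, -2.03369767e-06, -1.07844882e-04, -7.69622180e-04,
        7.94216047e-04, -7.05044395e-05,  1.84661916e-03]), 'joint_efforts': array([-9.94705510e-05, -6.67853880e+01,  9.85044390e-01, -3.14459217e+01,
       -6.04538270e-02,  4.28435532e-02,  1.57441827e-04]), 'position': array([0.15929729, 0.60383815, 0.24293873]), 'ee_rot': array([-4.04000397e-01, -3.11545040e+00,  2.55933998e-03]), 'force': array([-0.02996119, -0.10015028, -0.25889852]), 'ft_torque': array([ 0.00285857, -0.0419562 ,  0.00208965]), 'width': 0.9979718469344632}
scene {'fx': 502.6214516419791, 'fy': 502.6214516419791, 'cx': 284.26250537473766, 'cy': 210.0610117055303, 'dist': array([0.01039186, 0.        , 0.        , 0.        , 0.        ]), 'rvec': array([ 1.4376255 ,  2.0783539 , -0.90419859]), 'tvec': array([ 0.21058439, -0.30086105,  1.80345955])}
top {'fx': 473.14676244225893, 'fy': 473.14676244225893, 'cx': 285.36409184857604, 'cy': 209.65211292152344, 'dist': array([-0.11489427,  0.        ,  0.        ,  0.        ,  0.        ]), 'rvec': array([ 2.11780966, -2.14472465,  0.19505601]), 'tvec': array([-0.02342168,  0.49814971,  1.35635604])}
```

View pics/top0.png

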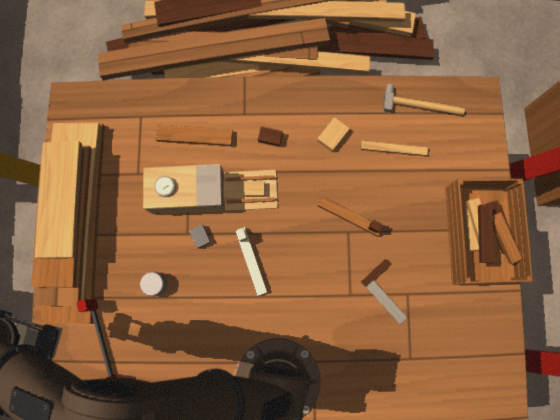

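View pics/scene0.png

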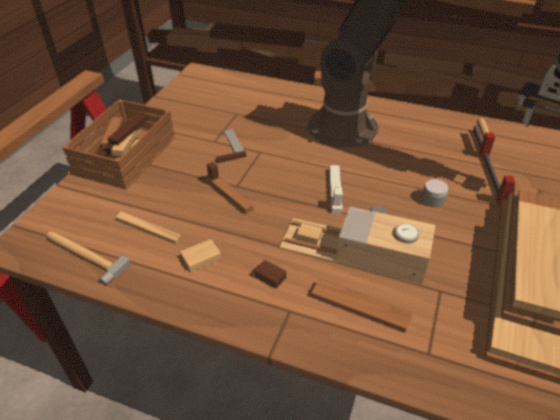

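The top view shows the box at about (185,188) with its mouth facing right, the tray at (250,190) and the sample on it at (257,188). Pusher candidates are the brown one, bar (320,200) to (385,230) with its handle near (378,227), and the white one at (250,262), which is excluded. Sample candidates are the light block on the tray and the grey cube at (200,237), also excluded. I'll confirm in one enlarged crop.

```bash
cat > h.py <<'E'
import numpy as np, cv2
from cell import arm, imaging, job
from scipy.spatial.transform import Rotation as R
def ray(n,uv):
    p=imaging.camera_params(n); K=np.array([[p['fx'],0,p['cx']],[0,p['fy'],p['cy']],[0,0,1]])
    q=cv2.undistortPoints(np.array(uv,float).reshape(-1,1,2),K,p['dist'])[:,0]
    M=R.from_rotvec(p['rvec']).as_matrix(); c=-M.T@p['tvec']
    return c,np.c_[q,np.ones(len(q))]@M
def plane(n,uv,z):
    c,d=ray(n,uv); return c+d*((z-c[2])/d[:,2])[:,None]
def pix(n,X):
    p=imaging.camera_params(n); K=np.array([[p['fx'],0,p['cx']],[0,p['fy'],p['cy']],[0,0,1]])
    return cv2.projectPoints(np.array(X,float).reshape(-1,1,3),p['rvec'],p['tvec'],K,p['dist'])[0][:,0]
def crop(n,x0,y0,x1,y1,s,out):
    im=imaging.get_image(n)[:,:,::-1]; cv2.imwrite(out,cv2.resize(im[y0:y1,x0:x1],None,fx=s,fy=s,interpolation=cv2.INTER_CUBIC))
E
python3 - <<'E'
from h import *
crop("top",136,150,396,250,3,"pics/a.png"); crop("scene",200,150,350,265,5,"pics/b.png")
E
```

```text
(no output)
```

View pics/a.png

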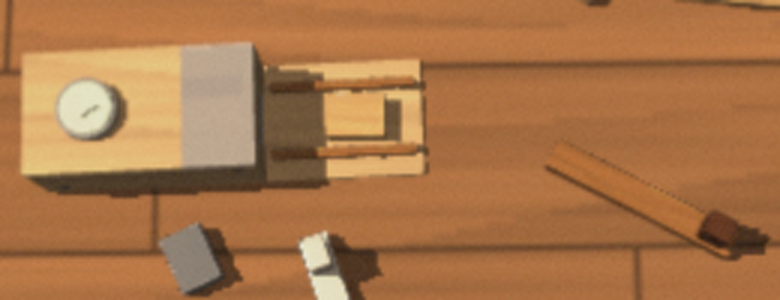

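View pics/b.png

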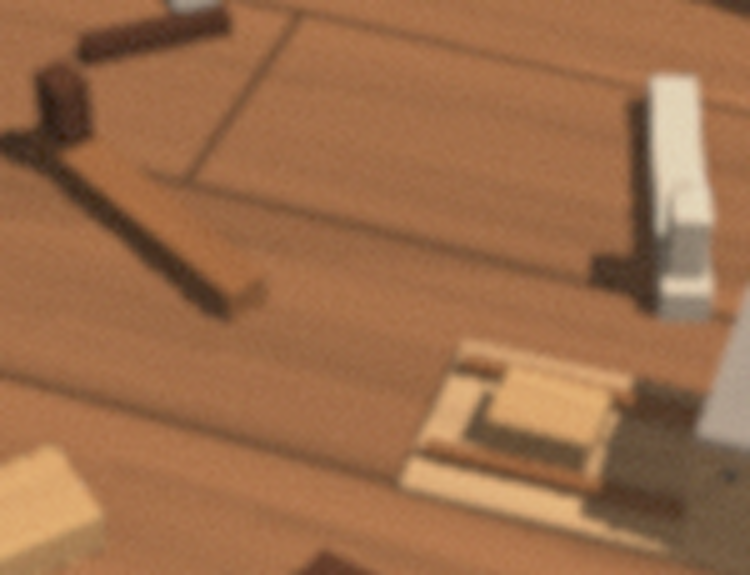

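The crops confirm the targets: the brown pusher with its dark handle top near crop px (718,226), and the plain light block on the tray at crop (355,115). Grey and white look-alikes lie elsewhere. Now measuring.

Run:
```python
from h import *
np.set_printoptions(precision=4,suppress=True)
t=lambda L:(np.array(L,float)+.5)/3-.5+[136,150]
s=lambda L:(np.array(L,float)+.5)/5-.5+[200,150]
P=lambda L,z:plane("top",t(L),z); S=lambda L,z:plane("scene",s(L),z)
print("roof",P([(22,54),(252,43),(254,166),(25,175)],.098))
print("trayend",P([(421,59),(425,175)],.006), "scene",S([(460,340),(400,485)],.006))
print("sample",P([(327,95),(384,94),(384,137),(327,137)],.032),"scene",S([(508,368),(490,425),(600,445),(617,392)],.032))
print("nose top",P([(562,142),(547,168)],.024),"scene",S([(225,300),(265,275)],.024))
# dark handle mask via colour in both images
for n,x0,y0,x1,y1 in(("top",365,212,386,234),("scene",203,160,220,181)):
    im=imaging.get_image(n)[y0:y1,x0:x1].astype(int)
    print(n); print(im[:,:,0])
```

```text
roof [[0.6179 0.3849 0.098 ]
 [0.6251 0.1596 0.098 ]
 [0.504  0.1561 0.098 ]
 [0.498  0.3767 0.098 ]]
trayend [[ 0.6316 -0.0027  0.006 ]
 [ 0.5101 -0.0056  0.006 ]] scene [[ 0.5155 -0.0081  0.006 ]
 [ 0.6338  0.0004  0.006 ]]
sample [[0.5884 0.092  0.032 ]
 [0.5887 0.0346 0.032 ]
 [0.5445 0.0348 0.032 ]
 [0.5452 0.0919 0.032 ]] scene [[0.5527 0.0336 0.032 ]
 [0.5978 0.039  0.032 ]
 [0.5911 0.0994 0.032 ]
 [0.5494 0.0958 0.032 ]]
nose top [[ 0.5389 -0.1441  0.024 ]
 [ 0.5124 -0.1283  0.024 ]] scene [[ 0.5497 -0.1398  0.024 ]
 [ 0.5219 -0.1267  0.024 ]]
top
[[164 162 164 162 163 162 163 160 162 160 162 161 163 160 158 162 160 159
  162 160 163]
 [161 164 166 162 164 162 160 163 160 163 162 164 162 159 162 163 163 162
  162 162 161]
 [161 163 162 163 160 163 160 162 162 162 163 161 160 161 161 162 161 160
  162 164 162]
 [162 161 161 160 159 160 158 161 158 161 160 159 158 161 159 161 160 155
  159 158 160]
 [159 160 160 157 158 157 159 160 157 157 158 159 158 156 157 157 156 157
  158 157 158]
 [155 156 155 158 154 156 158 156 155 156 155 156 155 155 156 155 154 154
  155 157 155]
 [15
[... 2218 characters left out ...]
157 143 109  74  55  55  62  73  76  78  77  85 100 130 153]
 [166 165 160 147 113  78  57  55  57  69  79  78  78  79  92 126 152]
 [162 163 162 147 121  82  57  53  56  73  77  81  78  76  91 125 153]
 [157 158 154 140 112  78  53  55  59  68  75  79  77  76  88 123 151]
 [134 135 131 113  92  67  58  53  62  70  76  80  80  77  86 119 149]
 [ 97  97  95  90  76  64  61  55  57  63  75  74  75  73  83 115 146]
 [ 72  78  77  75  72  73  63  62  55  57  69  75  79  85  99 122 150]
 [ 65  62  70  69  74  76  71  73  63  69  76  89  98 119 131 146 160]
 [ 70  67  72  77  71  72  75  75  83  85  97 117 131 146 159 160 162]
 [ 69  68  69  77  75  76  73  81  94 114 129 144 156 160 166 168 168]]
```

```bash
cat >> h.py <<'E'
def plan(p,yaw):
    """shift (cm) and turn in tool axes to TCP p, tool down, jaws(y) along world angle yaw (mod pi)"""
    s=arm.observe(); A=R.from_rotvec(s['ee_rot']); best=None
    for k in(0,np.pi):
        y=np.array([np.cos(yaw+k),np.sin(yaw+k),0]); z=np.array([0,0,-1.]); x=np.cross(y,z)
        r=(A.inv()*R.from_matrix(np.c_[x,y,z])).as_rotvec()
        if best is None or np.linalg.norm(r)<np.linalg.norm(best): best=r
    return (A.inv().apply(np.array(p)-s['position'])*100).round(2),best.round(3)
E
python3 - <<'E'
from h import *
np.set_printoptions(precision=4,suppress=True)
t=lambda L:(np.array(L,float)+.5)/3-.5+[136,150]
P=lambda L,z:plane("top",t(L),z)
print("rails",P([(270,86),(415,80),(270,155),(415,148)],.018))
h=plane("top",[(376,225.2)],.072)[0]; hs=plane("scene",[(211.5,165.3)],.072)[0]; n=P([(554.5,155)],.024)[0]
c1,d1=ray("top",[(376,225.2)]);c2,d2=ray("scene",[(211.5,165.3)])
print("handle top",h,"scene",hs,"nose",n, np.linalg.norm((n-h)[:2]), np.degrees(np.arctan2(*(n-h)[1::-1])))
print(R.from_rotvec(arm.observe()['ee_rot']).as_matrix())
hd=np.arctan2(*(n-h)[1::-1])
print(plan([h[0],h[1],.16],hd+np.pi/2),plan([h[0],h[1],.05],hd+np.pi/2))
print("top px of other handle point", pix("top",[[n[0]-.18*np.cos(hd),n[1]-.18*np.sin(hd),.072]]))
E
```

```text
rails [[0.602  0.1514 0.018 ]
 [0.6064 0.0035 0.018 ]
 [0.5303 0.1507 0.018 ]
 [0.5357 0.0041 0.018 ]]
handle top [ 0.4439 -0.2916  0.072 ] scene [ 0.4512 -0.29    0.072 ] nose [ 0.5256 -0.1362  0.024 ] 0.17568654404436335 62.26111814835518
[[-0.9669  0.255  -0.0001]
 [ 0.255   0.9669 -0.0005]
 [-0.     -0.0005 -1.    ]]
(array([-50.36, -79.36,   8.39]), array([-0.   , -0.   , -1.345])) (array([-50.36, -79.36,  19.39]), array([-0.   , -0.   , -1.345]))
top px of other handle point [[377.3352 225.8675]]
```

Request:
jog_arm(moves=[{"fingers":-1,"xyz":[-43,-30,0],"angular":[0,0,0.9]},{"fingers":-1,"xyz":[-43,-30,0],"angular":[0,0,0.9]},{"fingers":-1,"xyz":[-43,-30,0],"angular":[0,0,0.9]},{"fingers":-1,"xyz":[-43,-30,0],"angular":[0,0,0.9]},{"fingers":-1,"xyz":[-43,-30,0],"angular":[0,0,0.9]},{"fingers":-1,"xyz":[-43,-30,0],"angular":[0,0,0.9]},{"fingers":-1,"xyz":[-43,-30,0],"angular":[0,0,0.9]},{"fingers":-1,"xyz":[-43,-30,0],"angular":[0,0,0.9]},{"fingers":-1,"xyz":[-50.4,-79.4,8.4],"angular":[0,0,1.8]},{"fingers":-1,"xyz":[-50.4,-79.4,8.4],"angular":[0,0,1.8]},{"fingers":-1,"xyz":[-50.4,-79.4,8.4],"angular":[0,0,1.8]},{"fingers":-1,"xyz":[-50.4,-79.4,8.4],"angular":[0,0,1.8]}], grip_force=60)

```text
clock: 1.8
position: [0.4641, -0.0247, 0.2036]
ee_rot: [2.568, 1.81, 0.002]
force: [1.5, -0.4, -1.1]
width: 1.004
```

Run:
```python
from h import *
print(plan([.446,-.291,.14],np.radians(151.5)),arm.observe()['joints'].round(2))
```

```text
(array([-25.69,   7.24,   6.35]), array([ 0.001, -0.001,  0.154])) [-0.59  0.24  0.64  2.04 -0.18  0.92 -0.19]
```

Request:
jog_arm(moves=[{"fingers":-1,"xyz":[-25.7,7.2,6.3],"angular":[0,0,0.15]},{"fingers":-1,"xyz":[-25.7,7.2,6.3],"angular":[0,0,0.15]},{"fingers":-1,"xyz":[-25.7,7.2,6.3],"angular":[0,0,0.15]},{"fingers":-1,"xyz":[-25.7,7.2,6.3],"angular":[0,0,0.15]},{"fingers":-1,"xyz":[-25.7,7.2,6.3],"angular":[0,0,0.15]},{"fingers":-1,"xyz":[-25.7,7.2,6.3],"angular":[0,0,0.15]},{"fingers":-1,"xyz":[-25.7,7.2,6.3],"angular":[0,0,0.15]}])

```text
clock: 2.68
position: [0.4477, -0.2882, 0.1406]
ee_rot: [-2.69, -1.621, -0.001]
force: [0.3, 1.7, -0.2]
width: 1.0
```

Run:
```python
from h import *
print(arm.observe()['position'].round(4),plan([.446,-.291,.05],np.radians(151.5)),arm.observe()['joints'].round(2))
crop("scene",180,110,310,220,6,"pics/c.png")
```

```text
[ 0.4477 -0.2882  0.1406] (array([-0.33, -0.01,  9.06]), array([-0.   , -0.001,  0.011])) [-0.01  0.46  0.66  1.96 -0.37  0.85  0.36]
```

View pics/c.png

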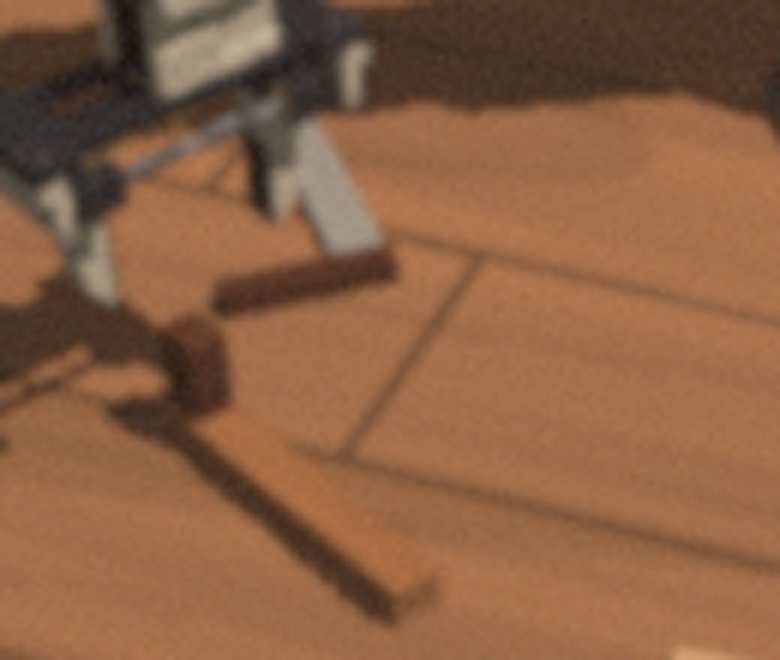

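The view shows the open fingers (crop px about (105,295) and (280,210)) straddling the dark handle at (195,340). I'm going down and closing.

Request:
jog_arm(moves=[{"fingers":-1,"xyz":[-0.3,0,3],"angular":[0,0,0]},{"fingers":-1,"xyz":[-0.3,0,6],"angular":[0,0,0]},{"fingers":-1,"xyz":[-0.3,0,9],"angular":[0,0,0]},{"fingers":-1,"xyz":[-0.3,0,9],"angular":[0,0,0]},{"fingers":0,"xyz":[-0.3,0,9],"angular":[0,0,0]},{"fingers":0.2,"xyz":[-0.3,0,9],"angular":[0,0,0]},{"fingers":1,"xyz":[-0.3,0,9],"angular":[0,0,0]},{"fingers":1,"xyz":[-0.3,0,9],"angular":[0,0,0]},{"fingers":1,"xyz":[-0.3,0,9],"angular":[0,0,0]},{"fingers":1,"xyz":[-0.3,0,9],"angular":[0,0,0]},{"fingers":1,"xyz":[-0.3,0,9],"angular":[0,0,0]},{"fingers":1,"xyz":[-0.3,0,9],"angular":[0,0,0]}], grip_force=60)

```text
clock: 4.22
position: [0.4458, -0.2919, 0.0504]
ee_rot: [-2.691, -1.62, 0.0]
force: [-0.5, -0.7, 0.4]
width: 0.258
```

Run:
```python
from h import *
s=arm.observe();print(s['position'].round(4),s['width']*92,s['force'].round(1),s['ft_torque'].round(2))
crop("top",290,175,420,265,6,"pics/d.png")
```

```text
[ 0.4458 -0.2919  0.0504] 23.771690767603864 [-0.5 -0.7  0.4] [-0.04  0.24  0.02]
```

View pics/d.png

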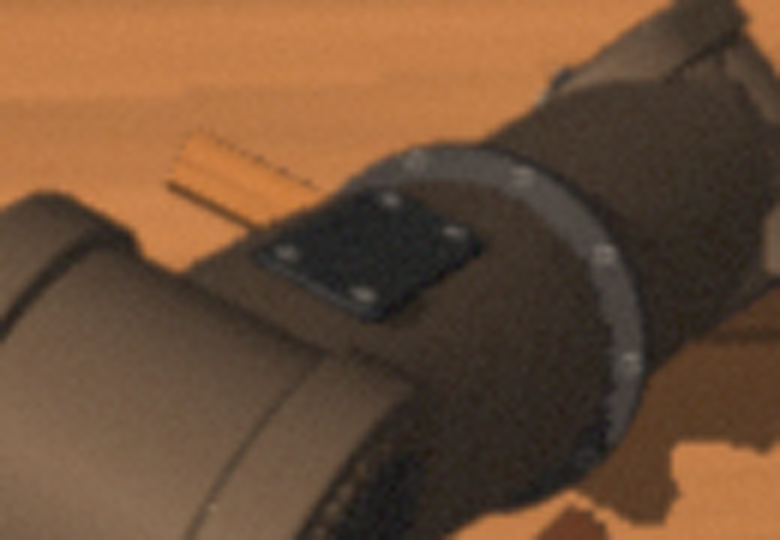

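Gripped: the width is 23.8 mm, against 24 expected. The nose shows at crop (195,130)/(168,183). Next I'm working out the nose offset and the move to the tray mouth.

Run:
```python
from h import *
t=(np.array([(195,130),(168,183)])+.5)/6-.5+[290,175]
q=plane("top",t,.024); s=arm.observe(); p=s['position']
y=R.from_rotvec(s['ee_rot']).as_matrix()[:2,1]; f=np.array([y[1],-y[0]]); f*=np.sign(f[1])
m=q.mean(0)[:2]-p[:2]; l=np.array([-f[1],f[0]])
print(q,np.degrees(np.arctan2(f[1],f[0])),"along",m@f,"lat",m@l)
print(plan([.579,-.180,.105],np.radians(181.9)))
```

```text
[[ 0.5412285  -0.14135864  0.024     ]
 [ 0.51422799 -0.12705078  0.024     ]] 62.0868503394531 along 0.1777047533418393 lat 0.001405283090783842
(array([16.12,  6.53, -5.46]), array([-0.  , -0.  , -0.52]))
```

Request:
jog_arm(moves=[{"fingers":1,"xyz":[0,0,-1.5],"angular":[0,0,0]},{"fingers":1,"xyz":[0,0,-3.5],"angular":[0,0,0]},{"fingers":1,"xyz":[0,0,-5.5],"angular":[0,0,0]},{"fingers":1,"xyz":[4,1.6,-5.5],"angular":[0,0,-0.13]},{"fingers":1,"xyz":[8,3.3,-5.5],"angular":[0,0,-0.26]},{"fingers":1,"xyz":[12,4.9,-5.5],"angular":[0,0,-0.39]},{"fingers":1,"xyz":[16.1,6.5,-5.5],"angular":[0,0,-0.52]},{"fingers":1,"xyz":[16.1,6.5,-5.5],"angular":[0,0,-0.52]},{"fingers":1,"xyz":[16.1,6.5,-5.5],"angular":[0,0,-0.52]}])

```text
clock: 5.4
position: [0.5783, -0.1806, 0.1061]
ee_rot: [2.185, 2.256, -0.001]
force: [-0.1, -0.9, -1.6]
width: 0.258
```

Run:
```python
from h import *
s=arm.observe();print(s['position'].round(4),s['ee_rot'].round(3),s['width']*92,s['force'].round(1),s['ft_torque'].round(2),s['joints'].round(2))
import cv2
a=imaging.get_image("top")[165:225,210:400,::-1];b=imaging.get_image("scene")[150:275,200:390,::-1]
a=cv2.resize(a,None,fx=4,fy=4,interpolation=2);b=cv2.resize(b,None,fx=2.7,fy=2.7,interpolation=2)
b=cv2.copyMakeBorder(b,0,0,0,760-b.shape[1],0);cv2.imwrite("pics/e.png",np.vstack([a,b]))
```

```text
[ 0.5783 -0.1806  0.1061] [ 2.185e+00  2.256e+00 -1.000e-03] 23.735575642555247 [-0.1 -0.9 -1.6] [-0.24  0.09  0.03] [-0.11  0.58  0.47  1.8  -0.34  0.85  0.56]
```

View pics/e.png

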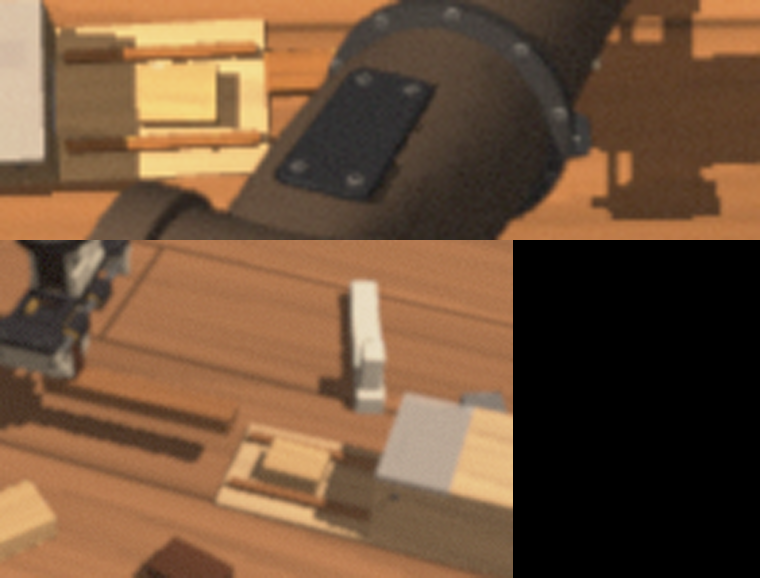

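Run:
```python
from h import *
f=lambda L:(np.array(L,float)+.5)/4-.5+[210,165]
print("nose",plane("top",f([(270,51),(270,96)]),.080))
print("rails",plane("top",f([(255,48),(255,141),(70,57),(70,147)]),.018))
print("sample",plane("top",f([(217,66),(217,125),(137,66),(137,123)]),.032))
g=lambda L:(np.array(L,float)+.5)/2.7-.5+[200,150]-np.array([0,240/2.7])
print("scene nose",plane("scene",g([(236,410),(222,432)]),.080))
print("scene rails",plane("scene",g([(250,436),(232,482)]),.018))
```

```text
nose [[ 0.58747425 -0.00665521  0.08      ]
 [ 0.55381045 -0.0063276   0.08      ]]
rails [[0.60549764 0.00541841 0.018     ]
 [0.53302678 0.00601979 0.018     ]
 [0.60027223 0.14691418 0.018     ]
 [0.53014425 0.1462242  0.018     ]]
sample [[0.58832899 0.03397105 0.032     ]
 [0.54281744 0.03417867 0.032     ]
 [0.5891093  0.09443509 0.032     ]
 [0.54510666 0.0942886  0.032     ]]
scene nose [[ 5.74328629e-01 -3.01151714e-04  8.00000000e-02]
 [ 6.08712515e-01 -2.16900215e-03  8.00000000e-02]]
scene rails [[0.54451382 0.00443706 0.018     ]
 [0.6132427  0.01012379 0.018     ]]
```

Request:
jog_arm(moves=[{"fingers":1,"xyz":[1.5,-0.1,1],"angular":[0,0,0]},{"fingers":1,"xyz":[1.5,-0.1,2.3],"angular":[0,0,0]},{"fingers":1,"xyz":[1.5,-0.1,3.5],"angular":[0,0,0]},{"fingers":1,"xyz":[1.5,-0.1,4.3],"angular":[0,0,0]},{"fingers":1,"xyz":[1.5,-0.1,4.7],"angular":[0,0,0]},{"fingers":1,"xyz":[1.5,-0.1,4.7],"angular":[0,0,0]}])

```text
clock: 6.25
position: [0.5772, -0.1654, 0.0583]
ee_rot: [-2.185, -2.257, 0.0]
force: [-0.3, -0.2, -1.1]
width: 0.258
```

Run:
```python
from h import *
s=arm.observe();print(s['position'].round(4),s['ee_rot'].round(3),s['force'].round(1),s['ft_torque'].round(2))
import cv2
a=imaging.get_image("top")[165:225,210:400,::-1];b=imaging.get_image("scene")[150:275,200:390,::-1]
a=cv2.resize(a,None,fx=4,fy=4,interpolation=2);b=cv2.resize(b,None,fx=2.7,fy=2.7,interpolation=2)
b=cv2.copyMakeBorder(b,0,0,0,760-b.shape[1],0);cv2.imwrite("pics/f.png",np.vstack([a,b]))
```

```text
[ 0.5772 -0.1654  0.0583] [-2.185 -2.257  0.   ] [-0.3 -0.2 -1.1] [-0.09  0.02 -0.  ]
```

View pics/f.png

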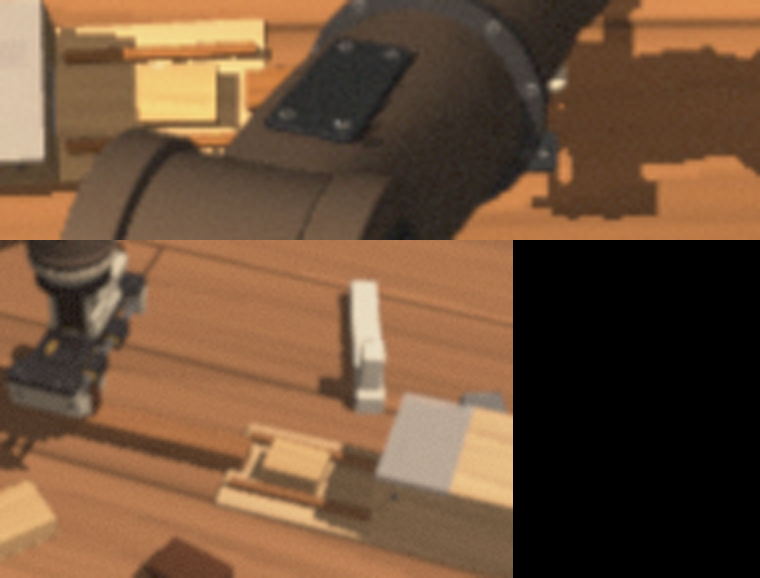

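The nose now sits in the channel at top-crop x≈245, with the sample's rear at 217 (about 20 mm gap) and everything lined up. Starting the push slowly.

Request:
jog_arm(moves=[{"fingers":1,"xyz":[0.5,0,0],"angular":[0,0,0]},{"fingers":1,"xyz":[1,0,0],"angular":[0,0,0]},{"fingers":1,"xyz":[1.4,0,0],"angular":[0,0,0]},{"fingers":1,"xyz":[1.7,0,0],"angular":[0,0,0]},{"fingers":1,"xyz":[2,0,0],"angular":[0,0,0]},{"fingers":1,"xyz":[2.3,0,0],"angular":[0,0,0]},{"fingers":1,"xyz":[2.6,0,0],"angular":[0,0,0]},{"fingers":1,"xyz":[3,0,0],"angular":[0,0,0]},{"fingers":1,"xyz":[3.5,0,0],"angular":[0,0,0]},{"fingers":1,"xyz":[4,0,0],"angular":[0,0,0]},{"fingers":1,"xyz":[4.5,0,0],"angular":[0,0,0]},{"fingers":1,"xyz":[5,0,0],"angular":[0,0,0]}])

```text
clock: 7.85
position: [0.5756, -0.1147, 0.0586]
ee_rot: [-2.184, -2.258, -0.0]
force: [0.0, -1.1, -1.5]
width: 0.253
```

Run:
```python
from h import *
s=arm.observe();print(s['position'].round(4),s['ee_rot'].round(3),s['force'].round(1),s['ft_torque'].round(2))
import cv2
a=imaging.get_image("top")[165:225,210:400,::-1];b=imaging.get_image("scene")[150:275,200:390,::-1]
a=cv2.resize(a,None,fx=4,fy=4,interpolation=2);b=cv2.resize(b,None,fx=2.7,fy=2.7,interpolation=2)
b=cv2.copyMakeBorder(b,0,0,0,760-b.shape[1],0);cv2.imwrite("pics/g.png",np.vstack([a,b]))
```

```text
[ 0.5756 -0.1147  0.0586] [-2.184 -2.258 -0.   ] [ 0.  -1.1 -1.5] [-0.4   0.04  0.01]
```

View pics/g.png

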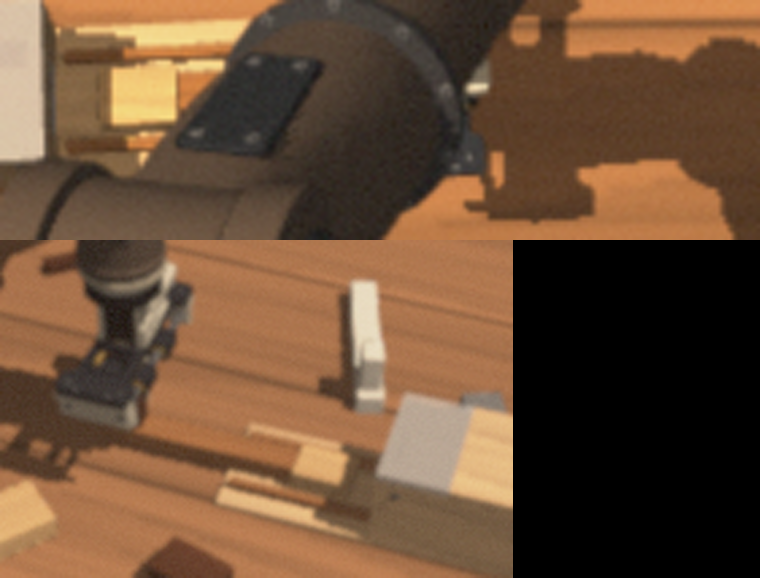

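Contact is made: the sample has advanced to top-crop x 110–178, centred between the rails and square. Next it goes through the flap.

Request:
jog_arm(moves=[{"fingers":1,"xyz":[0.5,0,0],"angular":[0,0,0]},{"fingers":1,"xyz":[1,0,0],"angular":[0,0,0]},{"fingers":1,"xyz":[1.5,0,0],"angular":[0,0,0]},{"fingers":1,"xyz":[2,0,0],"angular":[0,0,0]},{"fingers":1,"xyz":[2.5,0,0],"angular":[0,0,0]},{"fingers":1,"xyz":[3,0,0],"angular":[0,0,0]},{"fingers":1,"xyz":[3.4,0,0],"angular":[0,0,0]},{"fingers":1,"xyz":[3.8,0,0],"angular":[0,0,0]},{"fingers":1,"xyz":[4.2,0,0],"angular":[0,0,0]},{"fingers":1,"xyz":[4.6,0,0],"angular":[0,0,0]},{"fingers":1,"xyz":[5,0,0],"angular":[0,0,0]},{"fingers":1,"xyz":[5.4,0,0],"angular":[0,0,0]}])

```text
clock: 9.45
position: [0.5741, -0.0632, 0.059]
ee_rot: [2.185, 2.254, -0.002]
force: [0.2, -6.9, 0.7]
width: 0.259
```

Request:
jog_arm(moves=[{"fingers":1,"xyz":[0.4,0,0],"angular":[0,0,0]},{"fingers":1,"xyz":[0.9,0,0],"angular":[0,0,0]},{"fingers":1,"xyz":[1.4,0,0],"angular":[0,0,0]},{"fingers":1,"xyz":[1.9,0,0],"angular":[0,0,0]},{"fingers":1,"xyz":[2.4,0,0],"angular":[0,0,0]},{"fingers":1,"xyz":[2.9,0,0],"angular":[0,0,0]}])

```text
clock: 10.2
position: [0.573, -0.0325, 0.0587]
ee_rot: [2.185, 2.256, -0.0]
force: [-0.3, -4.4, -0.8]
width: 0.255
```

Run:
```python
from h import *
s=arm.observe();print(s['position'].round(4),s['ee_rot'].round(3),s['force'].round(1),s['ft_torque'].round(2),s['joints'].round(2))
```

```text
[ 0.573  -0.0325  0.0587] [ 2.185  2.256 -0.   ] [-0.3 -4.4 -0.8] [-1.11 -0.04 -0.06] [-0.35  0.6   0.45  1.91 -0.38  0.71  0.36]
```

Request:
jog_arm(moves=[{"fingers":1,"xyz":[0.5,0,0],"angular":[0,0,0]},{"fingers":1,"xyz":[1,0,0],"angular":[0,0,0]},{"fingers":1,"xyz":[1.5,0,0],"angular":[0,0,0]},{"fingers":1,"xyz":[2,0,0],"angular":[0,0,0]},{"fingers":1,"xyz":[2.5,0,0],"angular":[0,0,0]},{"fingers":1,"xyz":[3,0,0],"angular":[0,0,0]},{"fingers":1,"xyz":[3.5,0,0],"angular":[0,0,0]},{"fingers":1,"xyz":[4,0,0],"angular":[0,0,0]},{"fingers":1,"xyz":[4.4,0,0],"angular":[0,0,0]},{"fingers":1,"xyz":[4.7,0,0],"angular":[0,0,0]},{"fingers":1,"xyz":[4.8,0,0],"angular":[0,0,0]},{"fingers":1,"xyz":[4.8,0,0],"angular":[0,0,0]}])

```text
clock: 11.7
position: [0.5712, 0.0162, 0.0585]
ee_rot: [-2.184, -2.258, -0.0]
force: [0.3, -2.7, -3.0]
width: 0.257
```

Request:
jog_arm(moves=[{"fingers":1,"xyz":[0.2,0,0],"angular":[0,0,0]},{"fingers":1,"xyz":[0.4,0,0],"angular":[0,0,0]},{"fingers":1,"xyz":[0.5,0,0],"angular":[0,0,0]}])

```text
clock: 12.08
position: [0.571, 0.0211, 0.0584]
ee_rot: [-2.184, -2.258, 0.0]
force: [0.3, -1.6, -3.0]
width: 0.256
```

Request:
jog_arm(moves=[{"fingers":1,"xyz":[0.2,0,0],"angular":[0,0,0]},{"fingers":1,"xyz":[0.3,0,0],"angular":[0,0,0]},{"fingers":1,"xyz":[0.3,0,0],"angular":[0,0,0]}])

```text
clock: 12.45
position: [0.571, 0.0242, 0.0585]
ee_rot: [-2.184, -2.258, -0.0]
force: [-0.1, -1.1, -4.8]
width: 0.259
```

Request:
jog_arm(moves=[{"fingers":1,"xyz":[0.2,0,0],"angular":[0,0,0]},{"fingers":1,"xyz":[0.4,0,0],"angular":[0,0,0]},{"fingers":1,"xyz":[0.4,0,0],"angular":[0,0,0]}])

```text
clock: 12.82
position: [0.5709, 0.0282, 0.0585]
ee_rot: [-2.184, -2.258, -0.0]
force: [-0.5, -1.0, -4.4]
width: 0.258
```

Request:
jog_arm(moves=[{"fingers":1,"xyz":[0.2,0,0],"angular":[0,0,0]},{"fingers":1,"xyz":[0.4,0,0],"angular":[0,0,0]},{"fingers":1,"xyz":[0.4,0,0],"angular":[0,0,0]}])

```text
clock: 13.2
position: [0.5708, 0.0322, 0.0586]
ee_rot: [-2.184, -2.258, -0.0]
force: [0.2, -0.8, -4.8]
width: 0.257
```

Request:
jog_arm(moves=[{"fingers":1,"xyz":[0.2,0,0],"angular":[0,0,0]},{"fingers":1,"xyz":[0.4,0,0],"angular":[0,0,0]},{"fingers":1,"xyz":[0.5,0,0],"angular":[0,0,0]}])

```text
clock: 13.58
position: [0.5706, 0.037, 0.0586]
ee_rot: [-2.184, -2.258, -0.0]
force: [-0.2, -2.1, -4.3]
width: 0.257
```

Request:
jog_arm(moves=[{"fingers":1,"xyz":[0.2,0,0],"angular":[0,0,0]},{"fingers":1,"xyz":[0.4,0,0],"angular":[0,0,0]},{"fingers":1,"xyz":[0.4,0,0],"angular":[0,0,0]}])

```text
clock: 13.95
position: [0.5705, 0.0406, 0.0586]
ee_rot: [2.185, 2.257, -0.0]
force: [-0.3, -3.0, -4.2]
width: 0.262
```

Request:
jog_arm(moves=[{"fingers":1,"xyz":[0.2,0,0],"angular":[0,0,0]},{"fingers":1,"xyz":[0.3,0,0],"angular":[0,0,0]},{"fingers":1,"xyz":[0.3,0,0],"angular":[0,0,0]}])

```text
clock: 14.32
position: [0.5705, 0.0418, 0.0588]
ee_rot: [2.185, 2.255, -0.002]
force: [-0.9, -8.5, -1.3]
width: 0.257
```

Request:
jog_arm(moves=[{"fingers":1,"xyz":[0.1,0,0],"angular":[0,0,0]},{"fingers":1,"xyz":[0.2,0,0],"angular":[0,0,0]},{"fingers":1,"xyz":[0.2,0,0],"angular":[0,0,0]}])

```text
clock: 14.7
position: [0.5704, 0.0426, 0.0589]
ee_rot: [2.186, 2.253, -0.003]
force: [-0.2, -12.0, -0.6]
width: 0.257
```

The force is climbing at about 4 N/mm, which fits the sprung buffer, with contact near box x ≈ 120 mm. I'm adding a little for the drag and holding.

Request:
jog_arm(moves=[{"fingers":1,"xyz":[0.1,0,0],"angular":[0,0,0]},{"fingers":1,"xyz":[0.1,0,0],"angular":[0,0,0]},{"fingers":1,"xyz":[0.1,0,0],"angular":[0,0,0]},{"fingers":1,"xyz":[0.1,0,0],"angular":[0,0,0]},{"fingers":1,"xyz":[0.1,0,0],"angular":[0,0,0]},{"fingers":1,"xyz":[0.1,0,0],"angular":[0,0,0]}])

```text
clock: 15.45
position: [0.5704, 0.043, 0.0589]
ee_rot: [2.186, 2.252, -0.004]
force: [0.0, -14.2, 0.0]
width: 0.262
```

Request:
jog_arm(moves=[{"fingers":1,"xyz":[0,0,0],"angular":[0,0,0]},{"fingers":1,"xyz":[0,0,0],"angular":[0,0,0]},{"fingers":1,"xyz":[0,0,0],"angular":[0,0,0]},{"fingers":1,"xyz":[0,0,0],"angular":[0,0,0]},{"fingers":1,"xyz":[0,0,0],"angular":[0,0,0]},{"fingers":1,"xyz":[0,0,0],"angular":[0,0,0]}])

```text
clock: 16.2
position: [0.5704, 0.043, 0.059]
ee_rot: [2.186, 2.252, -0.003]
force: [-1.0, -14.0, -0.2]
width: 0.256
```

Run:
```python
from h import *
s=arm.observe();print(s['position'].round(4),s['force'].round(1),s['ft_torque'].round(2))
crop("scene",200,140,400,270,4,"pics/h.png")
```

```text
[0.5704 0.043  0.059 ] [ -1.  -14.   -0.2] [-3.22  0.3   0.24]
```

View pics/h.png

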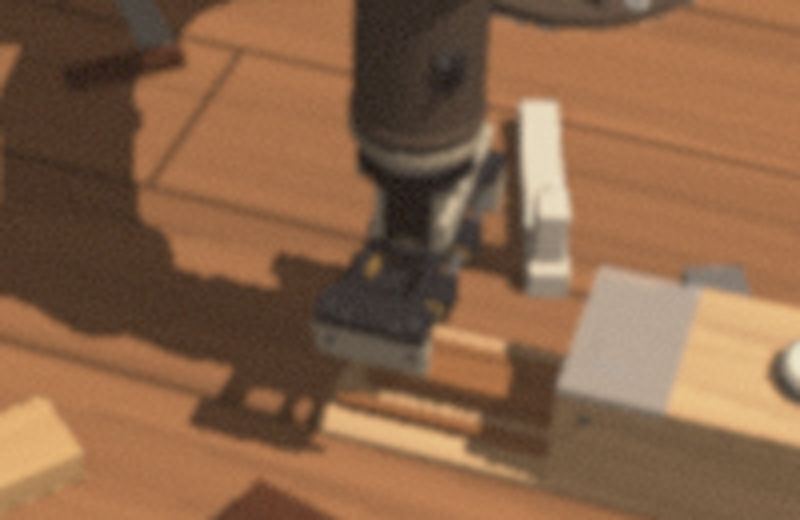

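The arm is holding steady at 14 N total at the wrist, with the bar inside the box. Now drawing the pusher straight out.

Request:
jog_arm(moves=[{"fingers":1,"xyz":[-0.3,0,0],"angular":[0,0,0]},{"fingers":1,"xyz":[-0.6,0,0],"angular":[0,0,0]},{"fingers":1,"xyz":[-1.1,0,0],"angular":[0,0,0]},{"fingers":1,"xyz":[-1.7,0,0],"angular":[0,0,0]},{"fingers":1,"xyz":[-2.5,0,0],"angular":[0,0,0]},{"fingers":1,"xyz":[-3.5,0,0],"angular":[0,0,0]},{"fingers":1,"xyz":[-4.5,0,0],"angular":[0,0,0]},{"fingers":1,"xyz":[-5.5,0,0],"angular":[0,0,0]},{"fingers":1,"xyz":[-6.5,0,0],"angular":[0,0,0]},{"fingers":1,"xyz":[-7.5,0,0],"angular":[0,0,0]},{"fingers":1,"xyz":[-8.5,0,0],"angular":[0,0,0]},{"fingers":1,"xyz":[-9.5,0,0],"angular":[0,0,0]}])

```text
clock: 17.75
position: [0.5737, -0.0485, 0.0588]
ee_rot: [2.184, 2.258, 0.001]
force: [0.8, -0.3, -2.3]
width: 0.258
```

Request:
jog_arm(moves=[{"fingers":1,"xyz":[-1.2,0,0],"angular":[0,0,0]},{"fingers":1,"xyz":[-2.7,0,0],"angular":[0,0,0]},{"fingers":1,"xyz":[-4.2,0,0],"angular":[0,0,0]},{"fingers":1,"xyz":[-5.7,0,0],"angular":[0,0,0]},{"fingers":1,"xyz":[-7.2,0,0],"angular":[0,0,0]},{"fingers":1,"xyz":[-8.9,0,0],"angular":[0,0,0]},{"fingers":1,"xyz":[-10.6,0,0],"angular":[0,0,0]},{"fingers":1,"xyz":[-12.5,0,-0.2],"angular":[0,0,0]},{"fingers":1,"xyz":[-14.5,0,-0.2],"angular":[0,0,0]},{"fingers":1,"xyz":[-16.5,0,-0.2],"angular":[0,0,0]},{"fingers":1,"xyz":[-18.5,0,-0.2],"angular":[0,0,0]},{"fingers":1,"xyz":[-18.5,0,-0.2],"angular":[0,0,0]}])

```text
clock: 19.25
position: [0.5791, -0.2359, 0.0607]
ee_rot: [2.187, 2.254, -0.001]
force: [-0.7, 0.2, -1.5]
width: 0.257
```

Run:
```python
from h import *
s=arm.observe();print(s['position'].round(4),s['ee_rot'].round(3),s['force'].round(1),s['ft_torque'].round(2),s['width']*92)
crop("scene",140,100,340,250,4,"pics/i.png")
```

```text
[ 0.5791 -0.2359  0.0607] [ 2.187e+00  2.254e+00 -1.000e-03] [-0.7  0.2 -1.5] [-0.16  0.1   0.03] 23.677740479237755
```

View pics/i.png

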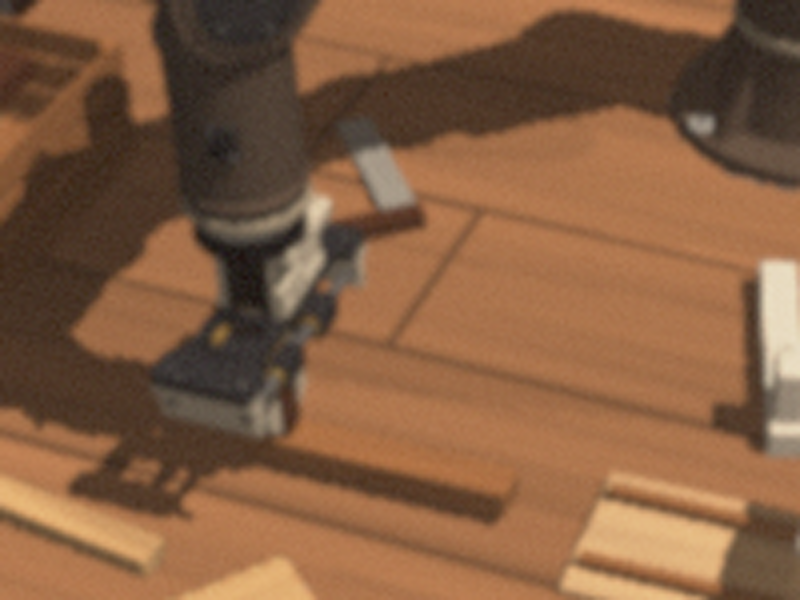

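The tray is clear and empty, and the pusher is off it, with its nose at crop (510,490). I'm lowering it onto the bench, opening partway, then lifting.

Request:
jog_arm(moves=[{"fingers":1,"xyz":[0,0,0.4],"angular":[0,0,0]},{"fingers":1,"xyz":[0,0,0.8],"angular":[0,0,0]},{"fingers":1,"xyz":[0,0,1.0],"angular":[0,0,0]},{"fingers":1,"xyz":[0,0,1.0],"angular":[0,0,0]},{"fingers":1,"xyz":[0,0,1.0],"angular":[0,0,0]}])

```text
clock: 19.92
position: [0.5795, -0.2328, 0.0505]
ee_rot: [-2.184, -2.258, -0.0]
force: [0.5, -0.3, -2.0]
width: 0.259
```

Request:
jog_arm(moves=[{"fingers":1,"xyz":[0,0,0.1],"angular":[0,0,0]},{"fingers":1,"xyz":[0,0,0.1],"angular":[0,0,0]},{"fingers":0.3,"xyz":[0,0,0.1],"angular":[0,0,0]},{"fingers":0,"xyz":[0,0,0.1],"angular":[0,0,0]},{"fingers":-0.2,"xyz":[0,0,0.1],"angular":[0,0,0]},{"fingers":-0.2,"xyz":[0,0,0.1],"angular":[0,0,0]},{"fingers":-0.2,"xyz":[0,0,0.1],"angular":[0,0,0]},{"fingers":-0.2,"xyz":[0,0,0.1],"angular":[0,0,0]}])

```text
clock: 20.92
position: [0.5795, -0.2331, 0.0496]
ee_rot: [2.185, 2.258, 0.0]
force: [0.7, 0.7, -0.2]
width: 0.602
```

Request:
jog_arm(moves=[{"fingers":-0.2,"xyz":[0,0,-2],"angular":[0,0,0]},{"fingers":-0.2,"xyz":[0,0,-5],"angular":[0,0,0]},{"fingers":-0.2,"xyz":[0,0,-10],"angular":[0,0,0]},{"fingers":-0.2,"xyz":[0,0,-15],"angular":[0,0,0]},{"fingers":-0.2,"xyz":[-12,-15,-20],"angular":[0,0,0]},{"fingers":-0.2,"xyz":[-12,-15,-20],"angular":[0,0,0]},{"fingers":-0.2,"xyz":[-12,-15,-20],"angular":[0,0,0]},{"fingers":-0.2,"xyz":[-12,-15,-20],"angular":[0,0,0]},{"fingers":-0.2,"xyz":[-12,-15,-20],"angular":[0,0,0]}])

```text
clock: 22.05
position: [0.4333, -0.3584, 0.2508]
ee_rot: [2.185, 2.255, 0.002]
force: [0.6, 0.1, 0.2]
width: 0.604
```

Run:
```python
from h import *
s=arm.observe();print(s['position'].round(4),s['force'].round(1),s['width']*92)
a=imaging.get_image("top")[85:300,130:410,::-1];b=imaging.get_image("scene")[120:260,170:430,::-1]
a=cv2.resize(a,(430,330),interpolation=2);b=cv2.resize(b,(780,420),interpolation=2)[:,:]
cv2.imwrite("pics/ta.png",a)
im=np.zeros((600,800,3),np.uint8); im[:270,:520]=cv2.resize(imaging.get_image("top")[115:250,150:410,::-1],(520,270),interpolation=2)
im[270:600,:800]=cv2.resize(imaging.get_image("scene")[150:250,190:432,::-1],(800,330),interpolation=2)
cv2.imwrite("pics/j.png",im)
```

```text
[ 0.4333 -0.3584  0.2508] [0.6 0.1 0.2] 55.532478288087425
```

View pics/j.png

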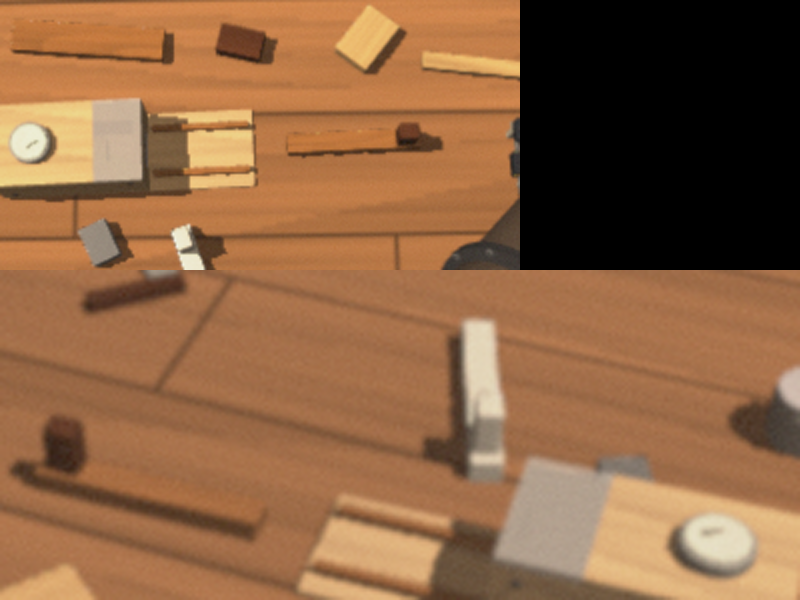

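The last view shows the pusher lying flat, handle up, from (287,143) to (420,135), clear of the tray edge at x≈255. The tray is empty and the bystanders haven't moved. Handing in.

```bash
python3 -c "
from cell import job
print(job.sign_off())"
```

```text
the job is handed in; nothing more can be done
None
```

I pushed the sample through the flap until it met sprung resistance about 120 mm into the box. I then drew the pusher out, laid it flat on the bench off the tray, and handed the job in at about 22 s of the 51 s allowed.

**Push:** I leaned on it for about 1.5 s. The wrist read a steady 14 N, which is roughly 12 N on the sample after allowing about 2 N for drag. The highest reading was 14.2 N, though force is only reported at the end of each move.

**Buffer contact:** I judged this by feel. The force rose at about 4 N/mm, against 3.5 N/mm expected, at a depth within the stated 110–160 mm.

**Final picture:** The tray is empty, the pusher lies flat about 50 mm clear of it, and the arm is touching nothing. The bystanders in view and the white and grey look-alikes look undisturbed.

**Not confirmed:**
- **Flap and sample:** Neither camera sees into the opening, so I did not see the flap shut or the sample lying flat. By my measurements the sample's rear ended about 60 mm behind the box front, which is enough for the flap to close.
- **Camera disagreement:** The two cameras differed by about 4–6 mm on most points. My scene-camera reading of the nose on the way to the tray was further out, and I put that down to badly picked points. I went by the top camera and the measured arm position, and the pusher ran down the channel without catching.

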